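# Lap the contact strip of a laptop pack and park the block

## Task

The yellow lapping block stands on its end: lay it down on its dark abrasive face without letting it fall over, let go, and take it again from above. Holding it flat, rub it slowly along the laptop pack's copper strip from the red end to the black end, keeping a steady 10 newtons or so on it over the whole length and never bearing down hard. Then park it, abrasive face down, flat and square on the floor of the blue tray's pocket, let go, and leave the cells, the cover and the clip where they are.

Things in the scene. Friction and masses are not known exactly. Their poses are not given: they have to be found in the camera images.
- block: Yellow lapping block with two black bands, a plain bar 100 long, 42 wide, 45 thick, about 0.3 kg, standing on end at the start. Origin: centre of the end it stands on. z: along its length (up at the start); y: across the 42 mm width (the sides to grip); x: through the 45 mm thickness, out of the dark abrasive face at x = +22.5 mm; the yellow back is at x = -22.5 mm.
- block_face (a point): Centre of the block's abrasive face: 22.5 mm along x and 50 mm along z from the block's origin; same axes as the block.
- bed: Cleaning bed: dark steel base 260 x 100 x 12, fixed, carrying on springs an aluminium carrier with the grey laptop pack, 230 x 74. Origin: centre of the base's underside, on the counter; x along the pack's length, z up. Red cross bar at the pack's -x end, black one at its +x end, just beyond the ends of the copper strip and 3.5 mm lower.
- strip (a point): Nominal middle of the top of the copper strip on the pack, 59 mm above the bed's origin, same axes. The strip is 196 long (x), 40 wide (y). The real strip may lie up to 8 mm higher or lower and up to 4 degrees out of level end to end, which this pose does not show: feel for it. The carrier holds still up to about 2 N, then gives 1 mm per 5 N and bottoms at 6 mm.
- nest: Blue parking tray 124 x 66 x 16 high with a rectangular pocket 106 (x) by 48 (y), black rubber floor 6 mm above the counter, walls 10 mm above that floor. Fixed. Origin: centre of the underside; x along the pocket's length, z up.
- nest_floor (a point): Centre of the pocket's floor, 6 mm above the nest's origin; same axes as the nest.
- cover: Loose brown bakelite terminal cover, 100 x 65 x 30, a bystander. Origin: centre of the underside.
- clip: Loose copper grounding clip, 90 x 16 x 20, a bystander. Origin: centre of the underside.
- cell1: Loose upright brass-capped carbon cell, diameter 33, 62 high, a bystander. Origin: centre of the underside.
- cell2: Loose upright brass-capped carbon cell, diameter 33, 62 high, a bystander. Origin: centre of the underside.
- cell3: Loose upright brass-capped carbon cell, diameter 33, 62 high, a bystander. Origin: centre of the underside.
- cell4: Loose upright brass-capped carbon cell, diameter 33, 62 high, a bystander. Origin: centre of the underside.
- cell5: Loose upright brass-capped carbon cell, diameter 33, 62 high, a bystander. Origin: centre of the underside.
Not all that is in view belongs to the job. What is shaped like the block but green, pink or turquoise is not meant.

How it is judged:
By the outcome, as a careful person would: the job done as asked, in the order asked, and still so for the second after the job is handed in, with the robot touching nothing.
It also fails if it takes over 72 s, if anything falls off the work surface, if the arm or the gripper's body presses on something with over 40 N, if the wrist force passes 120 N, or if a joint passes its speed limit or range.

## Robot

A 6-joint arm with a two-finger parallel gripper is mounted at the origin on the work surface. World frame = base frame: x ahead of the robot, y to its left, z up, the work surface at z = 0. Lengths are in m, angles in rad, forces in N, time in s.
With the tool pointing down it reaches from about 0.425 to 0.925 m from the base axis. Payload 12.5 kg.
Tool frame: the origin (TCP) lies at the very end of the fingers, on their centre line; the grasp point (between the pads) lies 19 mm behind it; z points along the fingers, y is the line along which they close (so a half turn about z gives the same grasp; the last joint's range is limited). The gripper opens to 85 mm and grips with 20 to 120 N. Pads are 22 mm wide; open, the fingers measure 114 mm over their backs; the gripper's body (76 mm by 85 mm) begins 54 mm behind the grasp point. The pads swing forward as they close: fully open they stand 13 mm farther back than shut.
Start: joints at [-1.387, 0.491, 1.559, -0, 1.092, -0.106], TCP at [0.179, -0.599, 0.231] pointing down, gripper open.
Joint ranges: [-3.1, 3.1], [-0.84, 2.19], [0.05, 2.79], [-1.13, 4.28], [0.06, 2.93], [-2.69, 2.69]. Speed limits (rad/s): [2.22, 2.22, 2.79, 3.14, 3.14, 3.14].

## Interface

Orientations are given as a unit quaternion [w, x, y, z].
In Python, from cell import bot gives the robot as it stands.
- The arm moves only by the shell command python3 -m creep 'ROWS' [OPENING]. ROWS is JSON, a list of rows, each an object with "xyz": the shift along the tool's x, y, z in m, a list of three; "turn": the turn about the tool's z in rad. A call has 1 to 10 rows; each row is the pose to reach, as a shift and turn from the pose commanded when the call began, along the tool's axes at that moment; what a row does not reach only later rows make up. A row lasts 1/8 s, in which the tool goes at most 62.5 mm and 10.7 degrees, less where a joint would pass 70% of its speed; a pose out of reach is approached as far as the arm can. A call with a gripper value outside its range is refused whole. OPENING is the opening, from -1 (shut) to 1 (fully open), set as the call begins (- or left out, the last holds). The fingers move at their own pace and stop on an object; the grip force is fixed at half the most. Time passes only in rows, so rows that repeat a pose let the fingers close. It gives the time, the measured TCP pose, the force, the opening and the grip force at its end, in the units of the state.
- bot.state(): the state, without advancing time (a new reading comes with each control period).
- bot.grab_frame(name): name is "side" or "top" or "wrist"; returns the picture (400x640x3 uint8, red, green, blue); there is no depth.
- bot.camera_params(name): a dict with "mtx" (3x3 intrinsics, pixels), "dist" ([k1, k2, p1, p2, k3] as OpenCV has them; the pictures are not rectified), "R" (3x3) and "t" (3): a world point X has camera coordinates R X + t. Camera axes: x right, y down, z forward; pixel columns grow to the right and rows downward; lengths in m; the calibration is good to about 2 mm. A picture is of the moment at which its call begins: read the wrist's pose just before it. camera_params takes no time and is no camera call; for the wrist camera it gives the pose at the moment of the call.
- bot.close_job(): hands the job in; it is judged then, once.
The state is a dict: "time": time; "joint_positions": joint angles; "qd": joint speeds; "tau": joint torques, N m; "position": TCP position; "orientation": TCP orientation; "wrist_force": force on the tool from outside, world axes, zero at the start; "ft_torque": the same for the moment, N m; "width": finger opening in m; "finger_force": force on a finger pad.
Only numpy, scipy, OpenCV 4.12 (cv2) and the standard library are available. Lean on these libraries where they do the work, as an engineer would, in place of code of your own. Each camera call takes 0.05 s, during which the arm holds its last target. There are 200 camera calls.

## Working session

There is one attempt and no reset: what is moved stays moved. The work goes in short steps, Python scripts to look and compute and a shell command to move; the robot and the scene stay as the last step left them, time stands still between calls to the robot, and variables do not carry over. Pictures are saved under pics/ and viewed, at most 10 in all, crops included, and the job is handed in when it is done.

```bash
mkdir -p pics; ls; python3 - <<'E'
from cell import bot
import cv2
s=bot.state(); print(s)
for n in("side","top"):
    cv2.imwrite(f"pics/{n}0.png",cv2.cvtColor(bot.grab_frame(n),cv2.COLOR_RGB2BGR)); p=bot.camera_params(n); print(n,p)
E
```

```text
pics
{'time': 0.0, 'joint_positions': array([-1.38656796e+00,  4.91584948e-01,  1.55946494e+00,  2.70434702e-05,
        1.09170760e+00, -1.05559105e-01]), 'qd': array([ 0.00190029,  0.0003271 , -0.00135353,  0.00144378, -0.00107794,
        0.00022753]), 'tau': array([-3.58497819e-03, -6.18449593e+01, -2.61603802e+01, -2.14651877e-04,
        4.00202480e-03, -2.72580269e-05]), 'position': array([ 0.17860203, -0.59869408,  0.23070663]), 'orientation': array([-5.82439634e-04,  9.89521987e-01,  1.44381082e-01, -1.09168229e-05]), 'wrist_force': array([-0.37597327,  0.73519938, -0.31046294]), 'ft_torque': array([ 0.04967317, -0.01468618,  0.02295491]), 'finger_force': 0.0, 'width': 0.08530112886507481}
side {'mtx': array([[458.77566233,   0.        , 324.70720718],
       [  0.        , 458.77566233, 209.14484108],
       [  0.        ,   0.        ,   1.        ]]), 'dist': array([0.0227488, 0.       , 0.       , 0.       , 0.       ]), 'R': array([[-0.82382008, -0.56684126, -0.00338685],
       [-0.3160674 ,  0.46430074, -0.827361  ],
       [ 0.47055487, -0.68052613, -0.56166031]]), 't': array([0.42619794, 0.22424348, 1.07787824])}
top {'mtx': array([[376.88761079,   0.        , 312.8218525 ],
       [  0.        , 376.88761079, 200.06577279],
       [  0.        ,   0.        ,   1.        ]]), 'dist': array([-0.01313977,  0.        ,  0.        ,  0.        ,  0.        ]), 'R': array([[ 0.06037392, -0.99817288,  0.00242739],
       [-0.97558544, -0.05952182, -0.21140058],
       [ 0.21115881,  0.01039496, -0.97739649]]), 't': array([-0.01450546,  0.52089229,  1.06490033])}
```

View pics/top0.png

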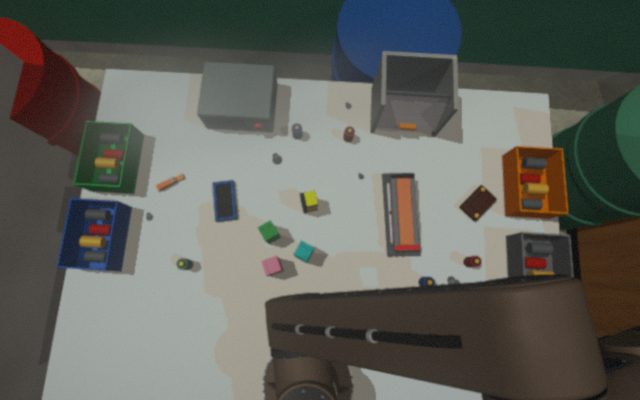

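View pics/side0.png

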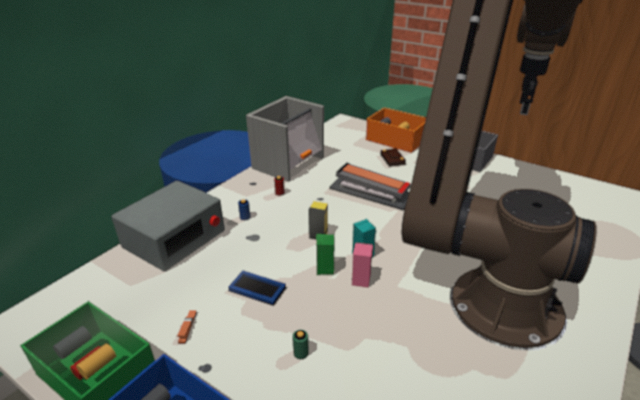

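Yellow-topped block is at top (309,201) / side (318,220). The green (269,231), turquoise (304,251) and pink (272,266) ones are decoys. The blue tray is at top (225,201). The bed is at (403,213), red end (407,247), black end (400,177). I'll confirm in enlarged crops.

```bash
cat > h.py <<'E'
import numpy as np, cv2
from cell import bot
def w(name,px,z,P=None):
    P=P or bot.camera_params(name)
    u=cv2.undistortPoints(np.array(px,float).reshape(-1,1,2),P['mtx'],P['dist']).reshape(-1,2)
    d=np.c_[u,np.ones(len(u))]@P['R']; c=-P['R'].T@P['t']
    return c+d*((np.broadcast_to(z,len(u))-c[2])/d[:,2])[:,None]
def crop(src,dst,x,y,W,H,k):
    cv2.imwrite(dst,cv2.resize(cv2.imread(src)[y:y+H,x:x+W],None,fx=k,fy=k,interpolation=cv2.INTER_CUBIC))
E
python3 - <<'E'
import cv2,numpy as np
from h import *
a=cv2.imread('pics/top0.png');b=cv2.imread('pics/side0.png')
k=lambda i,x,y,W,H,s:cv2.resize(i[y:y+H,x:x+W],(W*s,H*s),interpolation=cv2.INTER_CUBIC)
# left: top nest 200..250,170..230 x8 ; mid: block top ; right: side block
o=np.hstack([k(a,205,170,40,60,8),k(a,290,180,36,60,8)[:480]]); o2=k(b,300,195,24,60,8)
cv2.imwrite('pics/c1.png',np.hstack([o,k(b,300,190,24,60,8)]))
cv2.imwrite('pics/c2.png',k(a,375,165,50,95,6))
for n in('side','top'):
    P=bot.camera_params(n);print(n,-P['R'].T@P['t'])
E
```

```text
side [-0.08521438  0.87099446  0.79237521]
top [0.28418759 0.00545591 1.15098199]
```

View pics/c1.png

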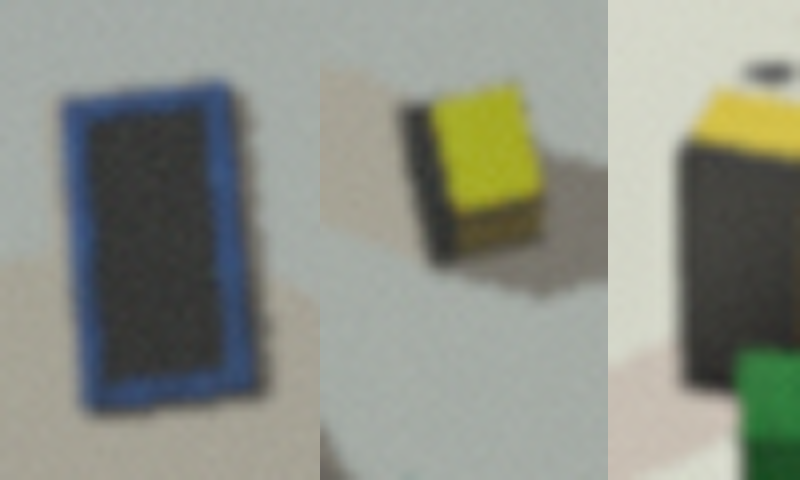

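View pics/c2.png

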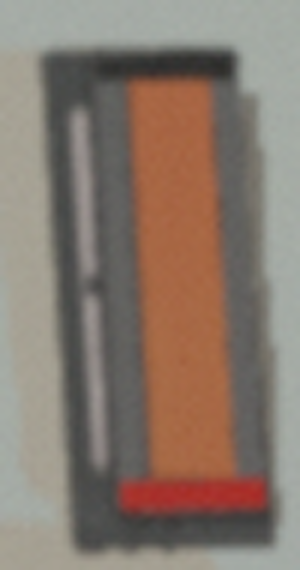

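```bash
python3 - <<'E'
from h import *
np.set_printoptions(precision=4,suppress=True)
f=lambda p,ox,oy,s:[((x+.5)/s-.5+ox,(y+.5)/s-.5+oy) for x,y in p]
def show(n,c):
    c=c[:,:2];print(n,c.tolist(),'ctr',c.mean(0),'edges',[round(float(np.linalg.norm(c[i]-c[(i+1)%4])),4) for i in range(4)],'ang',[round(float(np.degrees(np.arctan2(*(c[(i+1)%4]-c[i])[::-1]))),1) for i in range(4)])
show('blocktop',w('top',f([(112,100),(202,82),(223,190),(135,213)],290,180,8),.1))
show('dark bottom',w('top',f([(80,105),(112,265),(112,265),(222,240)],290,180,8),0.0))
show('nest outer',w('top',f([(62,100),(228,82),(262,390),(85,410)],205,170,8),.016))
show('strip',w('top',f([(130,80),(208,80),(238,478),(150,480)],375,165,6),.059))
show('base',w('top',f([(42,55),(235,50),(272,545),(78,548)],375,165,6),.012))
show('side blk top',w('side',f([(685-608,145),(718-608,92)]*2,300,190,8),.1))
s=bot.state();from scipy.spatial.transform import Rotation as R
q=s['orientation'];print(R.from_quat(np.r_[q[1:],q[0]]).as_matrix())
P=bot.camera_params('wrist');print(P['mtx'],-P['R'].T@P['t'],P['R'])
E
```

```text
blocktop [[0.5330536110130781, 0.04453942805327361], [0.5416445816673278, 0.01274857264929177], [0.5026016914166405, 0.002941973607114475], [0.4923646988295283, 0.033675413613141844]] ctr [0.5174 0.0235] edges [0.0329, 0.0403, 0.0324, 0.0421] ang [-74.9, -165.9, 108.4, 14.9]
dark bottom [[0.5539569366633912, 0.06065268171167891], [0.4911148300724005, 0.04394742559445621], [0.4911148300724005, 0.04394742559445621], [0.5035574854290212, 0.001944136944205756]] ctr [0.5099 0.0376] edges [0.065, 0.0, 0.0438, 0.0774] ang [-165.1, 0.0, -73.5, 49.4]
nest outer [[0.5675878461818464, 0.33341893368007286], [0.5787333668511112, 0.26962874994739017], [0.458545775241388, 0.24391840609032425], [0.4467511529392356, 0.3104370512342491]] ctr [0.5129 0.2894] edges [0.0648, 0.1229, 0.0676, 0.123] ang [-80.1, -167.9, 100.1, 10.8]
strip [[0.6033782815789113, -0.2291638339673289], [0.6057846136977145, -0.2682610732105446], [0.40730605290033983, -0.28404255484560376], [0.4037949041915503, -0.24156705983098695]] ctr [ 0.5051 -0.2558] edges [0.0392, 0.1991, 0.0426, 0.2] ang [-86.5, -175.5, 94.7, 3.6]
base [[0.6278675208306811, -0.1929996657531136], [0.6368276067857348, -0.2941121960599174], [0.3801015498075063, -0.313679889155669], [0.37281489899718157, -0.21662691187321725]] ctr [ 0.5044 -0.2544] edges [0.1015, 0.2575, 0.0973, 0.2561] ang [-84.9, -175.6, 94.3, 5.3]
side blk top [[0.5334647965637336, 0.04989969620967272], [0.5433449412238655, 0.01707396676545303], [0.5334647965637336, 0.04989969620967272], [0.5433449412238655, 0.01707396676545303]] ctr [0.5384 0.0335] edges [0.0343, 0.0343, 0.0343, 0.0343] ang [-73.2, 106.8, -73.2, 106.8]
[[ 0.9583  0.2857 -0.0002]
 [ 0.2857 -0.9583  0.001 ]
 [ 0.0001 -0.001  -1.    ]]
[[348.6626   0.     316.1014]
 [  0.     348.6626 193.0261]
 [  0.       0.       1.    ]] [ 0.2419 -0.5806  0.3724] [[ 0.286  -0.9582 -0.0005]
 [-0.9245 -0.2761  0.2628]
 [-0.252  -0.0747 -0.9648]]
```

The crops show the block's dark abrasive face toward +y (normal at about 105° world) and the yellow back toward -y. It fits the "yellow with dark face" description; sizes check out at about 42 mm wide, with matching bottom and top corners. Next I go above it.

```bash
python3 -m creep '[{"xyz":[0.05,-0.05,0],"turn":-0.15},{"xyz":[0.1,-0.1,0],"turn":-0.3},{"xyz":[0.15,-0.15,0],"turn":-0.45},{"xyz":[0.2,-0.2,0],"turn":-0.6},{"xyz":[0.25,-0.25,0],"turn":-0.75},{"xyz":[0.3,-0.3,0],"turn":-0.9},{"xyz":[0.35,-0.35,0],"turn":-1.05},{"xyz":[0.4,-0.4,0],"turn":-1.2},{"xyz":[0.45,-0.45,0],"turn":-1.35},{"xyz":[0.503,-0.505,0],"turn":-1.543}]' 1
python3 - <<'E'
from h import *
from scipy.spatial.transform import Rotation as R
s=bot.state()
q=s['orientation'];print(s['position'],s['joint_positions'],R.from_quat(np.r_[q[1:],q[0]]).as_matrix())
P=bot.camera_params('wrist');import pickle;pickle.dump(P,open('w1.pkl','wb'))
cv2.imwrite('pics/w1.png',cv2.cvtColor(bot.grab_frame('wrist'),cv2.COLOR_RGB2BGR))
cv2.imwrite('pics/top1.png',cv2.cvtColor(bot.grab_frame('top'),cv2.COLOR_RGB2BGR))
E
```

```text
time: 1.35
position: [0.476, -0.0469, 0.2313]
orientation: [0.0, 0.609, 0.793, -0.0]
wrist_force: [0.5, -1.1, 1.0]
width: 0.0853
finger_force: 0.0
[ 0.47599881 -0.04687558  0.23128151] [-2.36298338e-01  2.83300164e-01  1.90666914e+00 -1.87926696e-04
  9.51499345e-01 -4.98359797e-01] [[-2.59177518e-01  9.65829699e-01  8.47394290e-05]
 [ 9.65829683e-01  2.59177530e-01 -1.77805166e-04]
 [-1.93692066e-04  3.57607542e-05 -9.99999981e-01]]
```

View pics/w1.png

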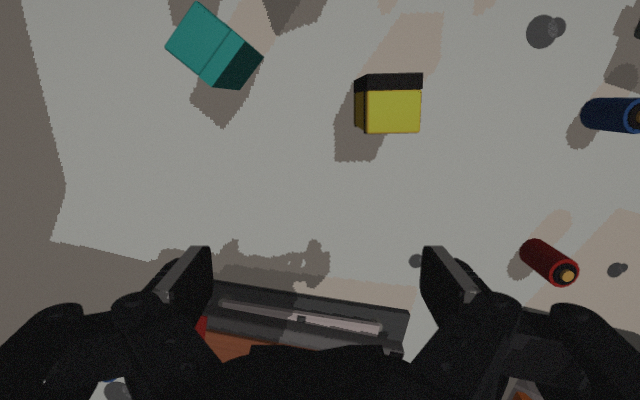

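The wrist view shows the yellow block's top at (365,91)-(420,132), with the dark layer up to row 73 (toward tool +x) and the teal decoy at (215,45).

```bash
python3 - <<'E'
from h import *
import pickle
P=pickle.load(open('w1.pkl','rb'))
p=w('wrist',[(365,90.5),(421.5,89.5),(419.5,132),(367,133),(358,76),(422.5,73)],.1,P)[:,:2];print(p.round(4))
a=np.radians(105);n=np.array([np.cos(a),np.sin(a)]);t=np.array([n[1],-n[0]])
print('n',(p@n).round(4),'t',(p@t).round(4))
print([np.degrees(np.arctan2(*(p[j]-p[i])[::-1])) for i,j in((3,2),(0,1),(4,5))])
s=bot.state();print(s['position'],s['position'][:2]@n,s['position'][:2]@t)
E
```

```text
[[0.4925 0.0314]
 [0.5334 0.0434]
 [0.5425 0.0129]
 [0.5033 0.0015]
 [0.4844 0.0401]
 [0.5302 0.0548]]
n [-0.0971 -0.0962 -0.128  -0.1288 -0.0867 -0.0843] t [0.4838 0.5265 0.5273 0.4865 0.4783 0.5264]
[np.float64(16.25501575638024), np.float64(16.231931778150923), np.float64(17.818104703979387)]
[ 0.47688795 -0.04439711  0.23110149] -0.16631199878880756 0.4491475679339647
```

```bash
python3 -m creep '[{"xyz":[0.03,0.028,0],"turn":-0.018},{"xyz":[0.058,0.056,0],"turn":-0.018},{"xyz":[0.058,0.056,0],"turn":-0.018},{"xyz":[0.058,0.056,0],"turn":-0.018}]' 1
cat >> h.py <<'E'
from scipy.spatial.transform import Rotation as Rt
def toolto(x,y,z=None):
    "needed shift in tool axes, from measured pose"
    s=bot.state();q=s['orientation'];M=Rt.from_quat(np.r_[q[1:],q[0]]).as_matrix();p=s['position']
    d=np.array([x,y,p[2] if z is None else z])-p
    print('t',round(s['time'],2),'pos',p.round(4),'yaw',np.degrees(np.arctan2(M[1,0],M[0,0])).round(2),'shift',(M.T@d).round(4),'F',s['wrist_force'].round(2),'M',s['ft_torque'].round(2),'w',s['width'].round(4),'j6',s['joint_positions'][5].round(2))
E
python3 -c "
from h import *
toolto(.516,.0279,.06)"
```

```text
time: 1.95
position: [0.5143, 0.0208, 0.231]
orientation: [-0.0, 0.604, 0.797, -0.0]
wrist_force: [0.5, -0.9, -0.5]
width: 0.0855
finger_force: 0.0Traceback (most recent call last):
  File "<string>", line 3, in <module>
    toolto(.516,.0279,.06)
    ~~~~~~^^^^^^^^^^^^^^^^
  File "h.py", line 15, in toolto
    print('t',round(s['time'],2),'pos',p.round(4),'yaw',np.degrees(np.arctan2(M[1,0],M[0,0])).round(2),'shift',(M.T@d).round(4),'F',s['wrist_force'].round(2),'M',s['ft_torque'].round(2),'w',s['width'].round(4),'j6',s['joint_positions'][5].round(2))
                                                                                                                                                                                              ^^^^^^^^^^^^^^^^
AttributeError: 'float' object has no attribute 'round'
```

```bash
sed -i "s/s\['width'\].round(4)/round(s['width'],4)/" h.py
python3 -c "
from h import *
toolto(.516,.0279,.06)"
```

```text
t 1.95 pos [0.5143 0.0208 0.231 ] yaw 105.7 shift [0.0063 0.0037 0.171 ] F [ 0.45 -0.91 -0.48] M [ 0.01 -0.    0.04] w 0.0855 j6 -0.36
```

```bash
python3 -m creep '[{"xyz":[0.006,0.0035,0.04]},{"xyz":[0.006,0.0035,0.08]},{"xyz":[0.006,0.0035,0.115]},{"xyz":[0.006,0.0035,0.14]},{"xyz":[0.006,0.0035,0.155]},{"xyz":[0.006,0.0035,0.155]},{"xyz":[0.006,0.0035,0.155]}]' 1
python3 -c "
from h import *
toolto(.516,.0279,.06)"
```

```text
t 1.95 pos [0.5143 0.0208 0.231 ] yaw 105.7 shift [0.0063 0.0037 0.171 ] F [ 0.45 -0.91 -0.48] M [ 0.01 -0.    0.04] w 0.0855 j6 -0.36schema error: expected keys xyz, turn
```

```bash
python3 -m creep '[{"xyz":[0.006,0.0035,0.04],"turn":0},{"xyz":[0.006,0.0035,0.08],"turn":0},{"xyz":[0.006,0.0035,0.115],"turn":0},{"xyz":[0.006,0.0035,0.14],"turn":0},{"xyz":[0.006,0.0035,0.155],"turn":0},{"xyz":[0.006,0.0035,0.155],"turn":0},{"xyz":[0.006,0.0035,0.155],"turn":0}]' 1
python3 -c "
from h import *
toolto(.516,.0279,.06)"
```

```text
time: 2.82
position: [0.5169, 0.0278, 0.0771]
orientation: [0.001, 0.604, 0.797, 0.0]
wrist_force: [0.3, 0.1, 0.1]
width: 0.0855
finger_force: 0.0
t 2.83 pos [0.5169 0.0278 0.0771] yaw 105.7 shift [ 0.0003 -0.0009  0.0171] F [0.33 0.07 0.1 ] M [0.01 0.01 0.02] w 0.0855 j6 -0.35
```

```bash
python3 -m creep '[{"xyz":[0,-0.001,0.012],"turn":0},{"xyz":[0,-0.001,0.017],"turn":0},{"xyz":[0,-0.001,0.017],"turn":0}]' 1
python3 -m creep '[{"xyz":[0,0,0],"turn":0},{"xyz":[0,0,0],"turn":0},{"xyz":[0,0,0],"turn":0},{"xyz":[0,0,0],"turn":0},{"xyz":[0,0,0],"turn":0},{"xyz":[0,0,0],"turn":0}]' -1
python3 -c "
from h import *
toolto(.516,.0279,.06)"
```

```text
time: 3.2
position: [0.5154, 0.0279, 0.0589]
orientation: [-0.0, 0.604, 0.797, -0.0]
wrist_force: [1.0, -0.2, 0.4]
width: 0.0855
finger_force: 0.0
time: 3.95
position: [0.5159, 0.0279, 0.0596]
orientation: [0.0, 0.604, 0.797, 0.0]
wrist_force: [0.3, 0.1, 5.2]
width: 0.0416
finger_force: 60.5
t 3.95 pos [0.5159 0.0279 0.0596] yaw 105.73 shift [-0.      0.0002 -0.0004] F [0.27 0.1  5.24] M [ 0.07  0.02 -0.02] w 0.0416 j6 -0.35
```

```bash
python3 -m creep '[{"xyz":[0,0,-0.006],"turn":0},{"xyz":[0,0,-0.012],"turn":0},{"xyz":[-0.02,0,-0.012],"turn":0},{"xyz":[-0.045,0,-0.012],"turn":0},{"xyz":[-0.07,0,-0.012],"turn":0},{"xyz":[-0.09,0,-0.012],"turn":0},{"xyz":[-0.1,0,-0.012],"turn":0},{"xyz":[-0.1,0,-0.012],"turn":0},{"xyz":[-0.1,0,-0.012],"turn":0}]'
python3 - <<'E'
from h import *
toolto(.516,.0279,.06)
P=bot.camera_params('side')
cv2.imwrite('pics/s2.png',cv2.cvtColor(bot.grab_frame('side'),cv2.COLOR_RGB2BGR)); crop('pics/s2.png','pics/s2c.png',290,140,140,110,5)
E
```

```text
time: 5.08
position: [0.5424, -0.0678, 0.0712]
orientation: [-0.0, 0.604, 0.797, -0.0]
wrist_force: [0.2, 0.1, -2.8]
width: 0.0413
finger_force: 61.0
t 5.08 pos [ 0.5424 -0.0678  0.0712] yaw 105.75 shift [0.0993 0.0006 0.0112] F [ 0.18  0.08 -2.75] M [-0.02  0.01 -0.09] w 0.0413 j6 -0.52
```

View pics/s2c.png

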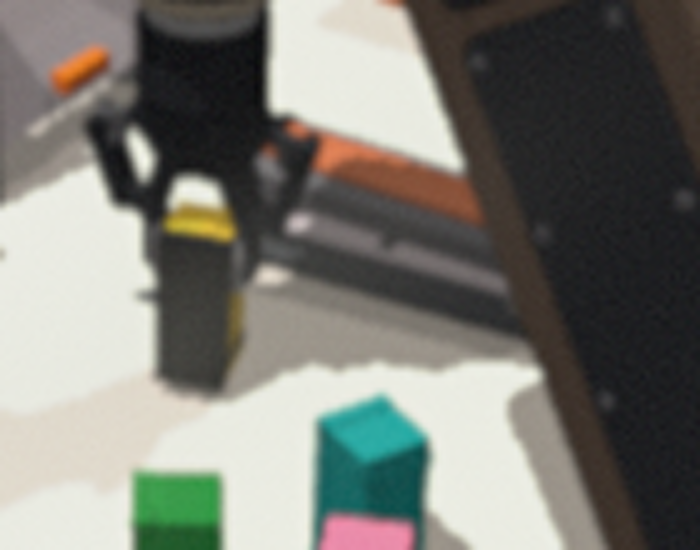

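The side crop shows the block held upright at full-picture px ~(330,205), dark face toward +y, with clear space ahead. I'll set it down and regrip higher and nearer the abrasive side, more gently, so it can pivot in the pads.

```bash
python3 -m creep '[{"xyz":[0,0,0.006],"turn":0},{"xyz":[0,0,0.0115],"turn":0},{"xyz":[0,0,0.012],"turn":0},{"xyz":[0,0,0.012],"turn":0}]'
python3 -m creep '[{"xyz":[0,0,0],"turn":0},{"xyz":[0,0,0],"turn":0},{"xyz":[0.01,0,-0.006],"turn":0},{"xyz":[0.01,0,-0.006],"turn":0}]' 0.2
python3 -m creep '[{"xyz":[0,0,0],"turn":0},{"xyz":[0,0,0],"turn":0},{"xyz":[0,0,0],"turn":0},{"xyz":[0,0,0],"turn":0}]' -0.03
python3 -m creep '[{"xyz":[0,0,0],"turn":0},{"xyz":[0,0,0],"turn":0}]' -0.045
python3 -c "
from h import *
toolto(.516,.0279,.06)"
```

```text
time: 5.62
position: [0.543, -0.0681, 0.0594]
orientation: [0.0, 0.604, 0.797, 0.0]
wrist_force: [0.5, 1.8, 3.5]
width: 0.0414
finger_force: 59.9
time: 6.12
position: [0.5399, -0.058, 0.0658]
orientation: [0.0, 0.603, 0.797, 0.0]
wrist_force: [-0.8, 0.2, -0.5]
width: 0.0514
finger_force: 0.0
time: 6.62
position: [0.5403, -0.0586, 0.0656]
orientation: [0.0, 0.604, 0.797, 0.0]
wrist_force: [0.8, 3.8, 5.8]
width: 0.0418
finger_force: 19.4
time: 6.88
position: [0.5402, -0.0586, 0.0657]
orientation: [0.0, 0.604, 0.797, 0.0]
wrist_force: [1.0, 4.1, 6.9]
width: 0.0416
finger_force: 38.6
t 6.88 pos [ 0.5402 -0.0586  0.0657] yaw 105.72 shift [0.0898 0.0001 0.0057] F [1.02 4.09 6.86] M [ 0.66  0.06 -0.06] w 0.0416 j6 -0.5
```

```bash
python3 -m creep '[{"xyz":[0,0,0],"turn":0},{"xyz":[0,0,0],"turn":0},{"xyz":[-0.01,0,0],"turn":0},{"xyz":[-0.01,0,0],"turn":0}]' 0.2
python3 -m creep '[{"xyz":[0,0,0],"turn":0},{"xyz":[0,0,0],"turn":0},{"xyz":[0,0,0],"turn":0},{"xyz":[0,0,0],"turn":0}]' -0.022
python3 -m creep '[{"xyz":[0.004,0,0],"turn":0},{"xyz":[0.008,0,-0.0005],"turn":0},{"xyz":[0.012,0,-0.001],"turn":0},{"xyz":[0.016,0,-0.0015],"turn":0},{"xyz":[0.0235,0,-0.0015],"turn":0},{"xyz":[0.031,0,-0.0015],"turn":0}]'
python3 - <<'E'
from h import *
toolto(.516,.0279,.06)
cv2.imwrite('pics/s3.png',cv2.cvtColor(bot.grab_frame('side'),cv2.COLOR_RGB2BGR)); crop('pics/s3.png','pics/s3c.png',290,150,100,90,5)
E
```

```text
time: 7.38
position: [0.5429, -0.0692, 0.0652]
orientation: [0.0, 0.604, 0.797, -0.0]
wrist_force: [-0.3, 0.1, 0.8]
width: 0.0513
finger_force: 0.0
time: 7.88
position: [0.5427, -0.0683, 0.0653]
orientation: [0.0, 0.604, 0.797, -0.0]
wrist_force: [1.2, -0.4, -0.9]
width: 0.0422
finger_force: 12.5
time: 8.62
position: [0.5339, -0.0379, 0.0666]
orientation: [-0.0, 0.604, 0.797, -0.0]
wrist_force: [1.3, 0.1, -1.0]
width: 0.0421
finger_force: 7.9
t 8.62 pos [ 0.5339 -0.0379  0.0666] yaw 105.73 shift [0.0682 0.0006 0.0067] F [ 1.32  0.1  -1.02] M [-0.28 -0.22  0.05] w 0.0421 j6 -0.47
```

View pics/s3c.png

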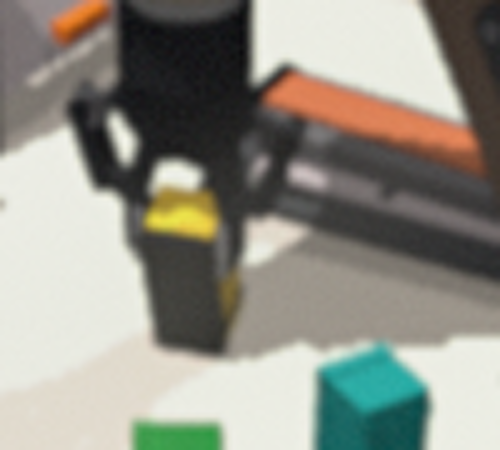

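The crop shows the top leaning toward +y about the stationary lower edge (bottom at crop row 350, top at row 190), so it is pivoting as intended. I'll continue the arc.

```bash
python3 -m creep '[{"xyz":[0.008,0,0],"turn":0},{"xyz":[0.0155,0,0.002],"turn":0},{"xyz":[0.023,0,0.0045],"turn":0},{"xyz":[0.0303,0,0.0076],"turn":0},{"xyz":[0.0373,0,0.0113],"turn":0},{"xyz":[0.0439,0,0.0156],"turn":0},{"xyz":[0.0501,0,0.0205],"turn":0},{"xyz":[0.0559,0,0.0259],"turn":0},{"xyz":[0.0611,0,0.0318],"turn":0},{"xyz":[0.0659,0,0.0381],"turn":0}]'
python3 - <<'E'
from h import *
toolto(.516,.0279,.06)
cv2.imwrite('pics/s4.png',cv2.cvtColor(bot.grab_frame('side'),cv2.COLOR_RGB2BGR)); crop('pics/s4.png','pics/s4c.png',290,150,100,90,5)
E
```

```text
time: 9.93
position: [0.516, 0.0253, 0.0281]
orientation: [-0.0, 0.604, 0.797, -0.0]
wrist_force: [-2.6, 2.5, 1.9]
width: 0.0419
finger_force: 9.4
t 9.93 pos [0.516  0.0253 0.0281] yaw 105.73 shift [ 0.0025  0.0007 -0.0319] F [-2.57  2.53  1.85] M [ 0.12  0.33 -0.06] w 0.0419 j6 -0.35
```

View pics/s4c.png

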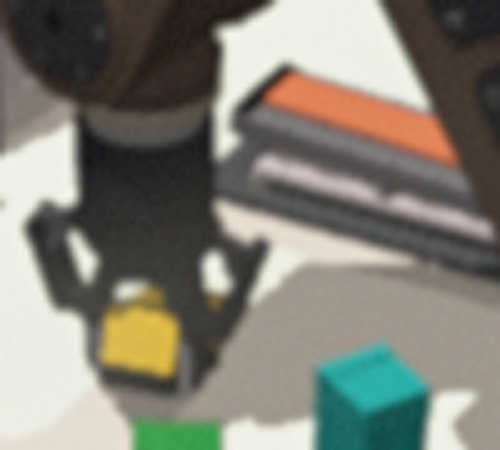

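The block leans about 70° with its end face toward the camera at crop (140,340). I'll lower the last 20°.

```bash
python3 -m creep '[{"xyz":[0.0022,0,0.0035],"turn":0},{"xyz":[0.0041,0,0.0067],"turn":0},{"xyz":[0.006,0,0.0102],"turn":0},{"xyz":[0.0077,0,0.0137],"turn":0},{"xyz":[0.0093,0,0.0175],"turn":0},{"xyz":[0.0105,0,0.021],"turn":0},{"xyz":[0.0115,0,0.024],"turn":0},{"xyz":[0.012,0,0.026],"turn":0},{"xyz":[0.012,0,0.026],"turn":0}]'
python3 -c "
from h import *
toolto(.516,.0279,.06)"
```

```text
time: 11.1
position: [0.5133, 0.0364, 0.0025]
orientation: [0.0, 0.604, 0.797, -0.0]
wrist_force: [0.2, -0.5, -2.4]
width: 0.0421
finger_force: 8.7
t 11.1 pos [0.5133 0.0364 0.0025] yaw 105.73 shift [-0.0089  0.0003 -0.0575] F [ 0.21 -0.46 -2.44] M [ 0.07  0.04 -0.02] w 0.0421 j6 -0.33
```

```bash
for i in 1 2; do python3 -m creep '[{"xyz":[0,0,0.001],"turn":0},{"xyz":[0,0,0.001],"turn":0}]' | grep -E "pos|wrist"; done
```

```text
position: [0.5133, 0.0364, 0.0017]
wrist_force: [-0.2, 1.7, -0.2]
position: [0.5133, 0.0365, 0.0007]
wrist_force: [-0.0, 1.4, 0.1]
```

```bash
python3 -m creep '[{"xyz":[0,0,0],"turn":0},{"xyz":[0,0,0],"turn":0}]' 0.1
python3 -m creep '[{"xyz":[0,0,0],"turn":0},{"xyz":[0,0,-0.02],"turn":0},{"xyz":[0,0,-0.06],"turn":0},{"xyz":[-0.02,0,-0.11],"turn":0},{"xyz":[-0.05,0,-0.14],"turn":0},{"xyz":[-0.05,0,-0.14],"turn":0},{"xyz":[-0.05,0,-0.14],"turn":0}]' 1
python3 - <<'E'
from h import *
import pickle
toolto(.5235,.0002)
P=bot.camera_params('wrist');pickle.dump(P,open('w2.pkl','wb'))
cv2.imwrite('pics/w2.png',cv2.cvtColor(bot.grab_frame('wrist'),cv2.COLOR_RGB2BGR)); crop('pics/w2.png','pics/w2c.png',200,0,260,260,2.3)
E
```

```text
time: 11.85
position: [0.5133, 0.0363, 0.0007]
orientation: [0.0, 0.604, 0.797, 0.0]
wrist_force: [0.3, -0.2, 0.2]
width: 0.0469
finger_force: 0.0
time: 12.72
position: [0.5261, -0.0114, 0.14]
orientation: [-0.0, 0.604, 0.797, -0.0]
wrist_force: [0.4, -0.2, -0.4]
width: 0.0851
finger_force: 0.0
t 12.72 pos [ 0.5261 -0.0114  0.14  ] yaw 105.7 shift [0.0119 0.0006 0.    ] F [ 0.42 -0.24 -0.39] M [-0.04  0.01 -0.07] w 0.0851 j6 -0.42
```

View pics/w2c.png

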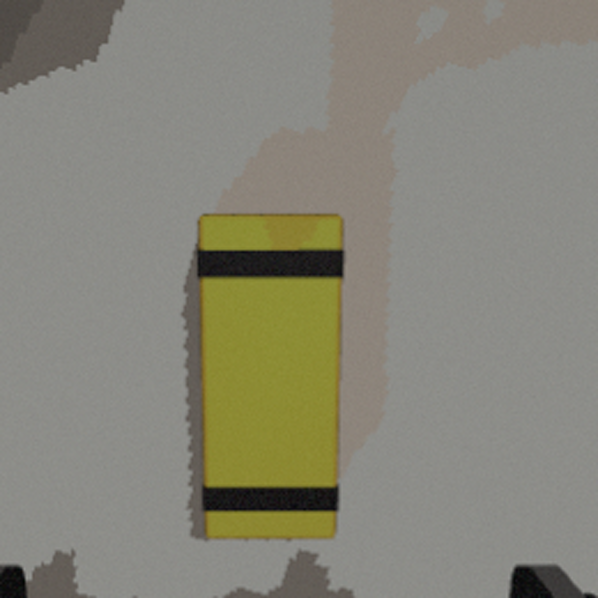

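The block lies flat, yellow back and both bands up, at crop (199,215)-(336,538).

```bash
python3 - <<'E'
from h import *
import pickle
P=pickle.load(open('w2.pkl','rb'))
c=w('wrist',[((x+.5)/2.3-.5+200,(y+.5)/2.3-.5) for x,y in[(199,215),(342,215),(336,538),(207,538)]],.045,P)[:,:2]
print(c.round(4),c.mean(0),[np.linalg.norm(c[i]-c[i-1]).round(4) for i in range(4)])
d=(c[0]+c[1]-c[2]-c[3]);print(np.degrees(np.arctan2(d[1],d[0])))
toolto(*c.mean(0),.0105)
E
```

```text
[[ 0.488   0.0495]
 [ 0.5271  0.0605]
 [ 0.5542 -0.034 ]
 [ 0.515  -0.0451]] [0.52106958 0.00772472] [np.float64(0.0983), np.float64(0.0407), np.float64(0.0983), np.float64(0.0408)]
105.95667235978517
t 12.78 pos [ 0.526  -0.0112  0.1397] yaw 105.74 shift [0.0194 0.0006 0.1292] F [-0.13  0.61  0.06] M [-0.02  0.   -0.03] w 0.0853 j6 -0.42
```

```bash
python3 -m creep '[{"xyz":[0.019,0.0005,0.03],"turn":0},{"xyz":[0.019,0.0005,0.07],"turn":0},{"xyz":[0.019,0.0005,0.1],"turn":0},{"xyz":[0.019,0.0005,0.12],"turn":0},{"xyz":[0.019,0.0005,0.129],"turn":0},{"xyz":[0.019,0.0005,0.129],"turn":0},{"xyz":[0.019,0.0005,0.129],"turn":0}]' 1
python3 -m creep '[{"xyz":[0,0,0],"turn":0},{"xyz":[0,0,0],"turn":0},{"xyz":[0,0,0],"turn":0},{"xyz":[0,0,0],"turn":0},{"xyz":[0,0,0],"turn":0},{"xyz":[0,0,0],"turn":0}]' -0.045
python3 -m creep '[{"xyz":[0,0,-0.02],"turn":0},{"xyz":[0,0,-0.05],"turn":0},{"xyz":[0,0,-0.09],"turn":0},{"xyz":[0,0,-0.13],"turn":0},{"xyz":[0,0,-0.14],"turn":0},{"xyz":[0,0,-0.14],"turn":0}]'
python3 -c "
from h import *
toolto(.4247,-.261)"
```

```text
time: 13.65
position: [0.5222, 0.0069, 0.0122]
orientation: [0.0, 0.604, 0.797, 0.0]
wrist_force: [0.1, -0.2, -0.3]
width: 0.0855
finger_force: 0.0
time: 14.4
position: [0.5221, 0.0067, 0.0122]
orientation: [0.0, 0.604, 0.797, 0.0]
wrist_force: [-1.8, 0.2, 7.0]
width: 0.0414
finger_force: 38.0
time: 15.15
position: [0.5218, 0.0068, 0.1513]
orientation: [0.0, 0.604, 0.797, -0.0]
wrist_force: [-0.7, 1.0, -3.5]
width: 0.0415
finger_force: 38.2
t 15.15 pos [0.5218 0.0068 0.1513] yaw 105.73 shift [-0.2314 -0.166   0.    ] F [-0.66  1.05 -3.52] M [ 0.   -0.03  0.  ] w 0.0415 j6 -0.39
```

```bash
python3 -m creep '[{"xyz":[-0.023,-0.0166,0],"turn":0.176},{"xyz":[-0.046,-0.0332,0],"turn":0.353},{"xyz":[-0.069,-0.05,0],"turn":0.53},{"xyz":[-0.0925,-0.0664,0],"turn":0.706},{"xyz":[-0.116,-0.083,0],"turn":0.883},{"xyz":[-0.139,-0.1,0],"turn":1.06},{"xyz":[-0.162,-0.116,0],"turn":1.236},{"xyz":[-0.185,-0.133,0],"turn":1.413},{"xyz":[-0.2082,-0.1494,0],"turn":1.589},{"xyz":[-0.2314,-0.166,0],"turn":1.766}]'
python3 -m creep '[{"xyz":[0,0,0.02],"turn":0},{"xyz":[0,0,0.035],"turn":0},{"xyz":[0,0,0.04],"turn":0},{"xyz":[0,0,0.04],"turn":0}]'
python3 - <<'E'
from h import *
toolto(.4247,-.261)
print(bot.state()['joint_positions'])
cv2.imwrite('pics/s5.png',cv2.cvtColor(bot.grab_frame('side'),cv2.COLOR_RGB2BGR)); 
cv2.imwrite('pics/t5.png',cv2.cvtColor(bot.grab_frame('top'),cv2.COLOR_RGB2BGR)); 
E
```

```text
time: 16.4
position: [0.424, -0.2614, 0.1497]
orientation: [-0.001, 0.999, 0.037, -0.001]
wrist_force: [-0.5, -1.0, -2.4]
width: 0.0417
finger_force: 38.1
time: 16.9
position: [0.425, -0.2606, 0.1112]
orientation: [-0.0, 0.999, 0.04, -0.0]
wrist_force: [-0.5, 0.2, -2.3]
width: 0.0419
finger_force: 38.0
t 16.9 pos [ 0.425  -0.2606  0.1112] yaw 4.58 shift [-0.0003  0.0004 -0.    ] F [-0.51  0.15 -2.32] M [-0.04  0.02 -0.02] w 0.0419 j6 0.81
[-6.82609623e-01  4.85330426e-01  1.98838928e+00 -1.08730613e-04
  6.69051445e-01  8.08249487e-01]
```

```bash
python3 -m creep '[{"xyz":[0,0,0.01],"turn":0},{"xyz":[0,0,0.02],"turn":0},{"xyz":[0,0,0.022],"turn":0},{"xyz":[0,0,0.022],"turn":0}]'|grep -E "pos|wrist"
python3 -m creep '[{"xyz":[0,0,0.001],"turn":0},{"xyz":[0,0,0.002],"turn":0},{"xyz":[0,0,0.002],"turn":0}]'|grep -E "pos|wrist"
python3 -m creep '[{"xyz":[0,0,0.001],"turn":0},{"xyz":[0,0,0.002],"turn":0},{"xyz":[0,0,0.002],"turn":0}]'|grep -E "pos|wrist"
python3 -m creep '[{"xyz":[0,0,0.001],"turn":0},{"xyz":[0,0,0.002],"turn":0},{"xyz":[0,0,0.002],"turn":0}]'|grep -E "pos|wrist"
```

```text
position: [0.4249, -0.261, 0.0895]
wrist_force: [-0.2, -0.1, -2.7]
position: [0.425, -0.261, 0.0877]
wrist_force: [-1.1, -0.6, -4.1]
position: [0.4249, -0.261, 0.0856]
wrist_force: [0.2, 0.2, -2.6]
position: [0.425, -0.2609, 0.0836]
wrist_force: [-0.7, 0.0, -3.3]
```

Face is now at 0.071 with no contact yet. I'll keep going in 2 mm steps.

```bash
python3 -m creep '[{"xyz":[0,0,0.001],"turn":0},{"xyz":[0,0,0.002],"turn":0},{"xyz":[0,0,0.002],"turn":0}]'|grep -E "pos|wrist"
python3 -m creep '[{"xyz":[0,0,0.001],"turn":0},{"xyz":[0,0,0.002],"turn":0},{"xyz":[0,0,0.002],"turn":0}]'|grep -E "pos|wrist"
```

```text
position: [0.425, -0.261, 0.0816]
wrist_force: [-0.1, 0.6, -2.5]
position: [0.4249, -0.261, 0.0796]
wrist_force: [0.3, 0.2, -3.2]
```

```bash
python3 -m creep '[{"xyz":[0,0,0.001],"turn":0},{"xyz":[0,0,0.002],"turn":0},{"xyz":[0,0,0.002],"turn":0}]'|grep -E "pos|wrist"
```

```text
position: [0.425, -0.261, 0.0776]
wrist_force: [1.0, -0.5, -3.7]
```

```bash
python3 -m creep '[{"xyz":[0,0,0.001],"turn":0},{"xyz":[0,0,0.0015],"turn":0},{"xyz":[0,0,0.0015],"turn":0}]'|grep -E "pos|wrist"
```

```text
position: [0.425, -0.261, 0.0762]
wrist_force: [-0.9, -0.4, -3.4]
```

```bash
python3 -m creep '[{"xyz":[0,0,0.001],"turn":0},{"xyz":[0,0,0.002],"turn":0},{"xyz":[0,0,0.002],"turn":0}]'|grep -E "pos|wrist"
```

```text
position: [0.4249, -0.261, 0.0741]
wrist_force: [0.4, -0.3, -2.6]
```

```bash
python3 -m creep '[{"xyz":[0,0,0.001],"turn":0},{"xyz":[0,0,0.002],"turn":0},{"xyz":[0,0,0.002],"turn":0}]'|grep -E "pos|wrist"
```

```text
position: [0.4249, -0.261, 0.0723]
wrist_force: [-2.2, -0.2, 0.8]
```

```bash
python3 -m creep '[{"xyz":[0,0,0.001],"turn":0},{"xyz":[0,0,0.002],"turn":0},{"xyz":[0,0,0.002],"turn":0}]'|grep -E "pos|wrist"; python3 -c "
from h import *
toolto(.4247,-.261)"
```

```text
position: [0.4249, -0.2611, 0.0705]
wrist_force: [-4.9, 0.7, 7.5]
t 21.25 pos [ 0.4249 -0.2611  0.0705] yaw 4.55 shift [-0.0002 -0.0001 -0.    ] F [-4.88  0.65  7.47] M [0.13 0.35 0.01] w 0.0414 j6 0.81
```

```bash
python3 -m creep '[{"xyz":[0.002,0,0],"turn":0},{"xyz":[0.004,0,0],"turn":0},{"xyz":[0.006,0,0],"turn":0},{"xyz":[0.008,0,0],"turn":0}]'|grep -E "pos|wrist"; python3 -c "
from h import *
toolto(.4247,-.261)"
```

```text
position: [0.4322, -0.2603, 0.0706]
wrist_force: [-10.5, 0.4, 10.5]
t 21.75 pos [ 0.4322 -0.2603  0.0706] yaw 4.54 shift [-0.0076  0.0001  0.    ] F [-10.46   0.37  10.5 ] M [-0.1   1.08  0.02] w 0.0413 j6 0.82
```

Drag and force rise together, so the strip rises toward the black end and the block is bearing on its leading edge. I'll loosen the grip a little here so the block can swivel to lie flat on the strip, then tighten.

```bash
python3 -m creep '[{"xyz":[-0.002,0,-0.001],"turn":0},{"xyz":[-0.002,0,-0.001],"turn":0}]' -0.024; python3 -c "
from h import *
toolto(.4247,-.261)"
```

```text
time: 22.0
position: [0.4311, -0.2606, 0.0713]
orientation: [0.0, 0.999, 0.04, 0.0]
wrist_force: [-0.6, 0.1, 1.0]
width: 0.0417
finger_force: 20.0
t 22.0 pos [ 0.4311 -0.2606  0.0713] yaw 4.54 shift [-0.0064 -0.0001 -0.    ] F [-0.62  0.15  1.02] M [ 0.05 -0.12  0.06] w 0.0417 j6 0.82
```

```bash
python3 -m creep '[{"xyz":[0,0,0.001],"turn":0},{"xyz":[0,0,0.001],"turn":0}]'|grep -E "pos|wrist|fing"; python3 -c "
from h import *
toolto(.4247,-.261)"
```

```text
position: [0.4309, -0.2606, 0.0702]
wrist_force: [-2.7, -0.7, 4.5]
finger_force: 20.3
t 22.25 pos [ 0.4309 -0.2606  0.0702] yaw 4.54 shift [-0.0062 -0.      0.    ] F [-2.74 -0.73  4.54] M [-0.06  0.2   0.01] w 0.0418 j6 0.82
```

```bash
python3 -m creep '[{"xyz":[0,0,0.001],"turn":0},{"xyz":[0,0,0.001],"turn":0}]' -0.016|grep -E "pos|wrist|fing"; python3 -c "
from h import *
toolto(.4247,-.261)"
```

```text
position: [0.4311, -0.2605, 0.069]
wrist_force: [-0.4, -0.1, 0.1]
finger_force: 0.1
t 22.5 pos [ 0.4311 -0.2605  0.069 ] yaw 4.55 shift [-0.0064 -0.      0.    ] F [-0.42 -0.11  0.07] M [-0.04 -0.    0.03] w 0.0423 j6 0.82
```

```bash
python3 -m creep '[{"xyz":[0,0,0.001],"turn":0},{"xyz":[0,0,0.001],"turn":0}]'|grep -E "pos|wrist|fing"; python3 - <<'E'
from h import *
toolto(.4247,-.261)
cv2.imwrite('pics/s6.png',cv2.cvtColor(bot.grab_frame('side'),cv2.COLOR_RGB2BGR)); crop('pics/s6.png','pics/s6c.png',310,130,130,90,6)
E
```

```text
position: [0.431, -0.2605, 0.0681]
wrist_force: [0.9, 0.0, 1.2]
finger_force: 0.1
t 22.75 pos [ 0.431  -0.2605  0.0681] yaw 4.54 shift [-0.0063  0.      0.    ] F [0.94 0.03 1.2 ] M [-0.02 -0.01  0.01] w 0.0418 j6 0.82
```

View pics/s6c.png

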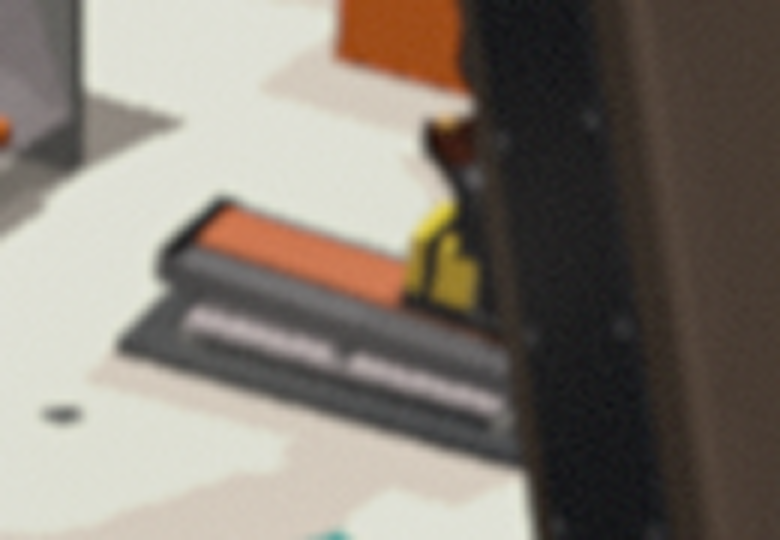

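The crop shows the block lying flat on the strip's red half, yellow end at crop (440,260), with nothing else touched. It sits with its own weight, so it is aligned; I regrip it there, firmly.

```bash
python3 -m creep '[{"xyz":[0,0,-0.0015],"turn":0},{"xyz":[0,0,-0.0015],"turn":0},{"xyz":[0,0,-0.0015],"turn":0}]' -0.065; python3 -c "
from h import *
toolto(.4247,-.261)"
```

```text
time: 23.18
position: [0.4308, -0.2604, 0.0696]
orientation: [-0.0, 0.999, 0.04, -0.0]
wrist_force: [0.1, -0.0, -3.7]
width: 0.0416
finger_force: 60.9
t 23.18 pos [ 0.4308 -0.2604  0.0696] yaw 4.54 shift [-0.0062  0.0001  0.    ] F [ 0.06 -0.04 -3.66] M [0.02 0.04 0.03] w 0.0416 j6 0.82
```

```bash
python3 -m creep '[{"xyz":[0,0,-0.003],"turn":0},{"xyz":[-0.006,0,-0.003],"turn":0},{"xyz":[-0.012,0,-0.003],"turn":0},{"xyz":[-0.012,0,-0.001],"turn":0},{"xyz":[-0.012,0,0.0005],"turn":0},{"xyz":[-0.012,0,0.0015],"turn":0},{"xyz":[-0.012,0,0.0015],"turn":0}]'; python3 -c "
from h import *
toolto(.4247,-.261)"
```

```text
time: 24.05
position: [0.4191, -0.2615, 0.0681]
orientation: [0.0, 0.999, 0.04, -0.0]
wrist_force: [-1.4, -0.9, -1.1]
width: 0.0411
finger_force: 60.9
t 24.05 pos [ 0.4191 -0.2615  0.0681] yaw 4.55 shift [ 0.0057 -0.     -0.    ] F [-1.43 -0.87 -1.06] M [-0.07  0.07 -0.02] w 0.0411 j6 0.8
```

```bash
python3 -m creep '[{"xyz":[0,0,0.0008],"turn":0},{"xyz":[0,0,0.0016],"turn":0},{"xyz":[0,0,0.0016],"turn":0}]'|grep -E "pos|wrist"; python3 -m creep '[{"xyz":[0.0025,0,-0.0001],"turn":0},{"xyz":[0.005,0,-0.0003],"turn":0},{"xyz":[0.0075,0,-0.0004],"turn":0},{"xyz":[0.01,0,-0.0006],"turn":0}]'|grep -E "pos|wrist"
```

```text
position: [0.4189, -0.2615, 0.0668]
wrist_force: [-3.4, 1.0, 3.2]
position: [0.4288, -0.2606, 0.0673]
wrist_force: [-5.6, -0.6, 3.5]
```

```bash
python3 -m creep '[{"xyz":[0.0025,0,0.0003],"turn":0},{"xyz":[0.005,0,0.0003],"turn":0},{"xyz":[0.0075,0,0.0001],"turn":0},{"xyz":[0.01,0,-0.0001],"turn":0}]'|grep -E "pos|wrist"; python3 -m creep '[{"xyz":[0.0025,0,-0.0002],"turn":0},{"xyz":[0.005,0,-0.0003],"turn":0},{"xyz":[0.0075,0,-0.0005],"turn":0},{"xyz":[0.01,0,-0.0006],"turn":0}]'|grep -E "pos|wrist"
```

```text
position: [0.4385, -0.2597, 0.0675]
wrist_force: [-7.2, -0.9, 6.9]
position: [0.4485, -0.2589, 0.0681]
wrist_force: [-8.4, -0.5, 7.6]
```

```bash
python3 -m creep '[{"xyz":[0.0025,0,-0.0002],"turn":0},{"xyz":[0.005,0,-0.0004],"turn":0},{"xyz":[0.0075,0,-0.0006],"turn":0},{"xyz":[0.01,0,-0.0007],"turn":0}]'|grep -E "pos|wrist"; python3 -m creep '[{"xyz":[0.0025,0,-0.0002],"turn":0},{"xyz":[0.005,0,-0.0004],"turn":0},{"xyz":[0.0075,0,-0.0005],"turn":0},{"xyz":[0.01,0,-0.0007],"turn":0}]'|grep -E "pos|wrist"
```

```text
position: [0.4584, -0.2582, 0.0688]
wrist_force: [-6.3, -0.3, 6.9]
position: [0.4684, -0.2573, 0.0695]
wrist_force: [-7.1, -0.7, 7.5]
```

```bash
python3 -m creep '[{"xyz":[0.0025,0,-0.0002],"turn":0},{"xyz":[0.005,0,-0.0004],"turn":0},{"xyz":[0.0075,0,-0.0005],"turn":0},{"xyz":[0.01,0,-0.0007],"turn":0}]'|grep -E "pos|wrist"; python3 -c "
from h import *
toolto(.5045,-.2547)"
```

```text
position: [0.4783, -0.2565, 0.0702]
wrist_force: [-7.0, -0.1, 5.8]
t 27.43 pos [ 0.4783 -0.2565  0.0702] yaw 4.55 shift [ 0.0263  0.0002 -0.    ] F [-7.02 -0.15  5.84] M [-0.18  1.3  -0.01] w 0.0412 j6 0.88
```

N is about 9–10.5 and steady, and the lateral track is within 0.2 mm. I'll continue.

```bash
python3 -m creep '[{"xyz":[0.0025,0,-0.0001],"turn":0},{"xyz":[0.005,0,-0.0003],"turn":0},{"xyz":[0.0075,0,-0.0004],"turn":0},{"xyz":[0.01,0,-0.0006],"turn":0}]'|grep -E "pos|wrist"; python3 -m creep '[{"xyz":[0.0025,0,-0.0002],"turn":0},{"xyz":[0.005,0,-0.0004],"turn":0},{"xyz":[0.0075,0,-0.0005],"turn":0},{"xyz":[0.01,0,-0.0007],"turn":0}]'|grep -E "pos|wrist"
```

```text
position: [0.4882, -0.2558, 0.0708]
wrist_force: [-6.6, -0.8, 6.5]
position: [0.4982, -0.255, 0.0715]
wrist_force: [-7.7, 0.3, 6.2]
```

```bash
python3 -m creep '[{"xyz":[0.0025,0,-0.0002],"turn":0},{"xyz":[0.005,0,-0.0003],"turn":0},{"xyz":[0.0075,0,-0.0005],"turn":0},{"xyz":[0.01,0,-0.0006],"turn":0}]'|grep -E "pos|wrist"; python3 -m creep '[{"xyz":[0.0025,0,-0.0002],"turn":0},{"xyz":[0.005,0,-0.0004],"turn":0},{"xyz":[0.0075,0,-0.0005],"turn":0},{"xyz":[0.01,0,-0.0007],"turn":0}]'|grep -E "pos|wrist"
```

```text
position: [0.5081, -0.2541, 0.072]
wrist_force: [-6.8, -1.1, 6.1]
position: [0.5181, -0.2534, 0.0727]
wrist_force: [-6.7, -0.1, 6.4]
```

```bash
python3 -m creep '[{"xyz":[0.0025,0,-0.0001],"turn":0},{"xyz":[0.005,0,-0.0003],"turn":0},{"xyz":[0.0075,0,-0.0004],"turn":0},{"xyz":[0.01,0,-0.0006],"turn":0}]'|grep -E "pos|wrist"; python3 -m creep '[{"xyz":[0.0025,0,-0.0002],"turn":0},{"xyz":[0.005,0,-0.0003],"turn":0},{"xyz":[0.0075,0,-0.0005],"turn":0},{"xyz":[0.01,0,-0.0006],"turn":0}]'|grep -E "pos|wrist"
```

```text
position: [0.528, -0.2526, 0.0733]
wrist_force: [-6.1, -0.5, 5.4]
position: [0.538, -0.2518, 0.0739]
wrist_force: [-5.5, -1.3, 6.4]
```

```bash
python3 -m creep '[{"xyz":[0.0025,0,-0.0002],"turn":0},{"xyz":[0.005,0,-0.0003],"turn":0},{"xyz":[0.0075,0,-0.0005],"turn":0},{"xyz":[0.01,0,-0.0006],"turn":0}]'|grep -E "pos|wrist"; python3 -m creep '[{"xyz":[0.0025,0,-0.0002],"turn":0},{"xyz":[0.005,0,-0.0003],"turn":0},{"xyz":[0.0075,0,-0.0005],"turn":0},{"xyz":[0.01,0,-0.0006],"turn":0}]'|grep -E "pos|wrist"
```

```text
position: [0.5479, -0.251, 0.0745]
wrist_force: [-5.6, 0.2, 6.0]
position: [0.5579, -0.2502, 0.075]
wrist_force: [-6.1, -0.9, 4.4]
```

```bash
python3 -m creep '[{"xyz":[0.0025,0,-0.0002],"turn":0},{"xyz":[0.005,0,-0.0003],"turn":0},{"xyz":[0.0075,0,-0.0005],"turn":0},{"xyz":[0.01,0,-0.0006],"turn":0}]'|grep -E "pos|wrist"; python3 -c "
from h import *
toolto(.5045,-.2547)"
```

```text
position: [0.5679, -0.2494, 0.0757]
wrist_force: [-6.0, -0.3, 4.8]
t 31.93 pos [ 0.5679 -0.2494  0.0757] yaw 4.56 shift [-0.0637  0.0002  0.0001] F [-6.04 -0.28  4.81] M [-0.15  1.39 -0.03] w 0.0413 j6 0.97
```

```bash
python3 -m creep '[{"xyz":[0.0025,0,0.0001],"turn":0},{"xyz":[0.005,0,0],"turn":0},{"xyz":[0.0075,0,-0.0002],"turn":0},{"xyz":[0.01,0,-0.0003],"turn":0}]'|grep -E "pos|wrist"
```

```text
position: [0.5779, -0.2486, 0.076]
wrist_force: [-6.2, -0.4, 5.6]
```

```bash
python3 -m creep '[{"xyz":[0.0025,0,-0.0001],"turn":0},{"xyz":[0.005,0,-0.0003],"turn":0},{"xyz":[0.0075,0,-0.0004],"turn":0},{"xyz":[0.01,0,-0.0006],"turn":0}]'|grep -E "pos|wrist"
```

```text
position: [0.5878, -0.2479, 0.0766]
wrist_force: [-5.5, -0.5, 5.3]
```

Rub done from red (-85) to black (+85). Now I lift and carry toward the tray, stopping where the wrist camera can see it beside the block.

```bash
python3 -m creep '[{"xyz":[0,0,-0.02],"turn":0},{"xyz":[0,0,-0.06],"turn":0},{"xyz":[0,0,-0.11],"turn":0},{"xyz":[-0.01,-0.04,-0.15],"turn":0},{"xyz":[-0.025,-0.09,-0.17],"turn":0},{"xyz":[-0.04,-0.15,-0.17],"turn":-0.03},{"xyz":[-0.06,-0.21,-0.17],"turn":-0.06},{"xyz":[-0.08,-0.27,-0.17],"turn":-0.08},{"xyz":[-0.1,-0.33,-0.17],"turn":-0.107},{"xyz":[-0.1085,-0.378,-0.17],"turn":-0.107}]'
python3 -m creep '[{"xyz":[0,0,0],"turn":0},{"xyz":[0,0,0],"turn":0},{"xyz":[0,0,0],"turn":0}]' | head -1
cat > fit.py <<'E'
from h import *
import pickle
from scipy.optimize import minimize
toolto(.513,.289)
P=bot.camera_params('wrist');pickle.dump(P,open('w3.pkl','wb'))
cv2.imwrite('pics/w3.png',cv2.cvtColor(bot.grab_frame('wrist'),cv2.COLOR_RGB2BGR))
def hull(C,v):
    x,y,a=v;c,s=np.cos(a),np.sin(a)
    X=np.array([(x+c*i*.062-s*j*.033,y+s*i*.062+c*j*.033,z) for i in(-1,1) for j in(-1,1) for z in(0,.016)])
    p=cv2.projectPoints(X,cv2.Rodrigues(C['R'])[0],C['t'],C['mtx'],C['dist'])[0]
    return cv2.convexHull(p.astype(np.float32))
data=[]
for n,f in(('top','top0'),('side','side0'),('wrist','w3')):
    C=P if n=='wrist' else bot.camera_params(n)
    im=cv2.imread(f'pics/{f}.png');hsv=cv2.cvtColor(im,cv2.COLOR_BGR2HSV)
    m=cv2.inRange(hsv,(100,90,40),(130,255,255))
    g=np.zeros_like(m);h=hull(C,(.513,.289,.187));x,y,W,H=cv2.boundingRect(h.astype(np.int32))
    g[max(0,y-12):y+H+12,max(0,x-12):x+W+12]=255;m&=g
    k,_=cv2.findContours(m,cv2.RETR_EXTERNAL,cv2.CHAIN_APPROX_NONE)
    if not k: print(n,'none');continue
    hu=cv2.convexHull(max(k,key=cv2.contourArea));m=np.zeros_like(m);cv2.fillConvexPoly(m,hu,1)
    print(n,'bbox pred',(x,y,W,H),'seen',cv2.boundingRect(hu))
    big=cv2.resize(m,None,fx=4,fy=4,interpolation=cv2.INTER_NEAREST);data.append((n,C,big))
def cost(v,D):
    r=0
    for n,C,b in D:
        q=np.zeros_like(b);cv2.fillConvexPoly(q,np.round((hull(C,v)+.5)*4).astype(np.int32),1)
        r+=1-(q&b).sum()/(q|b).sum()
    return r
for D in[[d] for d in data]+[data]:
    r=minimize(cost,(.513,.289,.187),args=(D,),method='Nelder-Mead',options=dict(initial_simplex=[(.513,.289,.187),(.517,.289,.187),(.513,.293,.187),(.513,.289,.22)],xatol=1e-5,fatol=1e-5))
    print([d[0] for d in D],r.x.round(4),np.degrees(r.x[2]).round(2),r.fun.round(3))
E
python3 fit.py
```

```text
time: 34.17
position: [0.449, 0.1222, 0.2465]
orientation: [-0.0, 0.996, 0.093, 0.0]
wrist_force: [0.1, 0.8, -3.3]
width: 0.0413
finger_force: 61.7
time: 34.55
t 34.55 pos [0.4507 0.1194 0.2463] yaw 10.6 shift [ 0.0924 -0.1552 -0.    ] F [ 0.09  0.04 -3.02] M [0.06 0.02 0.04] w 0.0414 j6 1.5
top bbox pred (212, 179, 26, 43) seen (213, 181, 23, 40)
side bbox pred (229, 269, 59, 38) seen (229, 272, 56, 32)
wrist bbox pred (122, 5, 83, 129) seen (124, 5, 78, 127)
['top'] [0.5126 0.2915 0.2003] 11.47 0.106
['side'] [0.5181 0.2894 0.1815] 10.4 0.126
['wrist'] [0.5142 0.2902 0.1809] 10.37 0.043
['top', 'side', 'wrist'] [0.5146 0.2911 0.1872] 10.73 0.293
```

Tray: wrist fit (.5142,.2902), 10.4°. Next I check the block's offset in the grip from the same picture.

```bash
python3 - <<'E'
from h import *
import pickle
P=pickle.load(open('w3.pkl','rb'));s=bot.state();q=s['orientation'];M=Rt.from_quat(np.r_[q[1:],q[0]]).as_matrix();p=s['position']
pr=lambda X:cv2.projectPoints(np.array(X,float).reshape(-1,3),cv2.Rodrigues(P['R'])[0],P['t'],P['mtx'],P['dist'])[0].reshape(-1,2)
th=np.radians(3.6)
for o in(-.002,0,.002,.004):
    # block-frame (l along length from centre, w, h above face) -> tool; pivot about pad point
    out=[]
    for l,h in((.05,.045),(.05,0)):
        out+=[p+M@np.array([o+l*np.cos(th)-h*np.sin(th),wd,.0115-h*np.cos(th)-l*np.sin(th)]) for wd in(-.021,.021)]
    print(o,pr(out).round(1).tolist())
im=cv2.imread('pics/w3.png').astype(int)
for c in(300,315,330):print(c,[(r,im[r,c].tolist()) for r in range(120,330,6)])
hsv=cv2.cvtColor(im.astype(np.uint8),cv2.COLOR_BGR2HSV);m=cv2.inRange(hsv,(20,120,40),(35,255,255));k=cv2.findContours(m,0,1)[0];print([cv2.boundingRect(x) for x in k if cv2.contourArea(x)>50])
E
```

```text
-0.002 [[245.6, 168.6], [382.4, 168.6], [265.6, 141.7], [363.5, 141.7]]
0 [[245.2, 162.1], [382.7, 162.2], [265.4, 137.0], [363.6, 137.0]]
0.002 [[244.9, 155.6], [383.1, 155.7], [265.3, 132.3], [363.8, 132.3]]
0.004 [[244.5, 149.1], [383.4, 149.1], [265.1, 127.5], [364.0, 127.6]]
300 [(120, [167, 174, 173]), (126, [167, 173, 172]), (132, [10, 13, 10]), (138, [35, 85, 102]), (144, [29, 82, 100]), (150, [36, 86, 103]), (156, [55, 154, 172]), (162, [58, 166, 170]), (168, [59, 164, 171]), (174, [62, 166, 173]), (180, [60, 166, 172]), (186, [24, 22, 24]), (192, [28, 28, 31]), (198, [29, 25, 26]), (204, [22, 23, 21]), (210, [46, 122, 140]), (216, [55, 147, 171]), (222, [55, 147, 173]), (228, [51, 144, 169]), (234, [54, 146, 172]), (240, [53, 146, 170]), (246, [54, 146, 171]), (252, [57, 149, 174]), (258, [53, 145, 171]), (264, [48, 129, 153]), (270, [32, 86, 104]), (276, [37, 88, 106]), (282, [29, 84, 100]), (288, [37, 87, 105]), (294, [37, 88, 104]), (300, [26, 85, 103]), (306, [38, 104, 126]), (312, [38, 103, 124]), (318, [40, 104, 126]), (324, [38, 103, 125])]
315 [(120, [166, 173, 173]
[... 902 characters left out ...]
), (156, [54, 150, 172]), (162, [63, 168, 173]), (168, [61, 165, 171]), (174, [59, 165, 171]), (180, [61, 166, 172]), (186, [26, 24, 24]), (192, [20, 18, 22]), (198, [26, 27, 26]), (204, [28, 28, 30]), (210, [43, 117, 139]), (216, [54, 145, 173]), (222, [54, 148, 172]), (228, [52, 143, 170]), (234, [52, 144, 170]), (240, [54, 146, 172]), (246, [53, 146, 170]), (252, [53, 145, 171]), (258, [55, 146, 173]), (264, [55, 146, 171]), (270, [44, 117, 137]), (276, [28, 84, 103]), (282, [36, 86, 106]), (288, [36, 88, 105]), (294, [36, 86, 105]), (300, [29, 85, 103]), (306, [37, 102, 125]), (312, [37, 101, 125]), (318, [36, 102, 123]), (324, [41, 104, 125])]
[(253, 209, 127, 142), (250, 136, 133, 50)]
```

The block's end edges at rows 130/155 give an offset of +2.3 mm while tilted (≈0 once level). Moving above the tray.

```bash
python3 -m creep '[{"xyz":[0.02,-0.035,0],"turn":0.003},{"xyz":[0.045,-0.08,0.02],"turn":0.003},{"xyz":[0.07,-0.12,0.06],"turn":0.003},{"xyz":[0.085,-0.145,0.1],"turn":0.003},{"xyz":[0.0915,-0.1565,0.14],"turn":0.003},{"xyz":[0.0915,-0.1565,0.17],"turn":0.003},{"xyz":[0.0915,-0.1565,0.185],"turn":0.003},{"xyz":[0.0915,-0.1565,0.19],"turn":0.003},{"xyz":[0.0915,-0.1565,0.19],"turn":0.003}]'; python3 -c "
from h import *
toolto(.513,.29,.0206)"
```

```text
time: 35.72
position: [0.5118, 0.2907, 0.0571]
orientation: [-0.0, 0.996, 0.091, 0.0]
wrist_force: [-0.6, -0.6, -3.3]
width: 0.0412
finger_force: 62.3
t 35.73 pos [0.5118 0.2907 0.0571] yaw 10.47 shift [0.001  0.0009 0.0365] F [-0.56 -0.62 -3.27] M [ 0.04 -0.04 -0.02] w 0.0412 j6 1.79
```

```bash
python3 -m creep '[{"xyz":[0.001,0.0009,0.008],"turn":0.001},{"xyz":[0.001,0.0009,0.016],"turn":0.001},{"xyz":[0.001,0.0009,0.022],"turn":0.001},{"xyz":[0.001,0.0009,0.024],"turn":0.001},{"xyz":[0.001,0.0009,0.024],"turn":0.001}]' |grep -E "pos|wrist"
python3 -m creep '[{"xyz":[0,0,0.0015],"turn":0},{"xyz":[0,0,0.003],"turn":0},{"xyz":[0,0,0.003],"turn":0}]'|grep -E "pos|wrist"
```

```text
position: [0.5124, 0.2903, 0.0323]
wrist_force: [-0.7, 0.4, -2.8]
position: [0.5124, 0.2902, 0.0294]
wrist_force: [2.2, 0.1, -3.3]
```

```bash
python3 -m creep '[{"xyz":[0,0,0.001],"turn":0},{"xyz":[0,0,0.003],"turn":0},{"xyz":[0,0,0.003],"turn":0}]'|grep -E "pos|wrist"
```

```text
position: [0.5124, 0.2902, 0.0263]
wrist_force: [0.1, -0.2, -2.6]
```

```bash
python3 -m creep '[{"xyz":[0,0,0.001],"turn":0},{"xyz":[0,0,0.003],"turn":0},{"xyz":[0,0,0.003],"turn":0}]'|grep -E "pos|wrist"
```

```text
position: [0.5124, 0.2902, 0.0233]
wrist_force: [-0.6, -0.6, -2.9]
```

```bash
python3 -m creep '[{"xyz":[0,0,0.001],"turn":0},{"xyz":[0,0,0.002],"turn":0},{"xyz":[0,0,0.002],"turn":0}]'|grep -E "pos|wrist"
```

```text
position: [0.5124, 0.2902, 0.0214]
wrist_force: [-0.0, 1.1, -3.7]
```

```bash
python3 -m creep '[{"xyz":[0,0,0.0005],"turn":0},{"xyz":[0,0,0.001],"turn":0},{"xyz":[0,0,0.001],"turn":0}]'|grep -E "pos|wrist"; python3 -c "
from h import *
toolto(.513,.29,.0206)"
```

```text
position: [0.5124, 0.2902, 0.0204]
wrist_force: [-0.3, 0.1, -4.0]
t 38.23 pos [0.5124 0.2902 0.0204] yaw 10.45 shift [ 0.0005  0.0003 -0.0002] F [-0.31  0.14 -4.03] M [-0.01  0.03  0.  ] w 0.0415 j6 1.79
```

```bash
python3 -m creep '[{"xyz":[0,0,0.0005],"turn":0},{"xyz":[0,0,0.001],"turn":0},{"xyz":[0,0,0.001],"turn":0}]'|grep -E "pos|wrist"
```

```text
position: [0.5126, 0.2903, 0.0198]
wrist_force: [-0.1, -0.6, 2.0]
```

```bash
python3 -m creep '[{"xyz":[0,0,0.0005],"turn":0},{"xyz":[0,0,0.001],"turn":0},{"xyz":[0,0,0.001],"turn":0}]'|grep -E "pos|wrist"
```

```text
position: [0.5127, 0.2903, 0.0195]
wrist_force: [-1.3, -1.3, 11.6]
```

Touched the floor on its low end. I ease the grip so it settles level.

```bash
python3 -m creep '[{"xyz":[0,0,0],"turn":0},{"xyz":[0,0,0],"turn":0}]' -0.026|grep -E "pos|wrist|fing"; python3 -m creep '[{"xyz":[0,0,0.0005],"turn":0},{"xyz":[0,0,0.001],"turn":0},{"xyz":[0,0,0.001],"turn":0}]' -0.022|grep -E "pos|wrist|fing"
```

```text
position: [0.513, 0.2904, 0.019]
wrist_force: [1.6, -0.4, 5.4]
finger_force: 26.7
position: [0.5134, 0.2905, 0.0178]
wrist_force: [5.7, 0.0, 4.0]
finger_force: 15.8
```

```bash
python3 -m creep '[{"xyz":[0,0,0.0005],"turn":0},{"xyz":[0,0,0.001],"turn":0},{"xyz":[0,0,0.001],"turn":0}]' -0.02|grep -E "pos|wrist|fing"
```

```text
position: [0.5125, 0.2903, 0.0165]
wrist_force: [2.7, 1.1, 3.1]
finger_force: 10.0
```

```bash
python3 -m creep '[{"xyz":[0,0,-0.001],"turn":0},{"xyz":[0,0,-0.001],"turn":0},{"xyz":[0,0,-0.001],"turn":0}]' 0.05|grep -E "pos|wrist|fing"; python3 -m creep '[{"xyz":[0,0,-0.002],"turn":0},{"xyz":[0,0,-0.004],"turn":0},{"xyz":[0,0,-0.02],"turn":0},{"xyz":[0,0,-0.05],"turn":0},{"xyz":[0,0,-0.09],"turn":0},{"xyz":[-0.02,0,-0.12],"turn":0},{"xyz":[-0.04,0,-0.14],"turn":0},{"xyz":[-0.04,0,-0.14],"turn":0},{"xyz":[-0.04,0,-0.14],"turn":0}]' 0.3
python3 - <<'E'
from h import *
P=bot.camera_params('wrist');im=bot.grab_frame('wrist');cv2.imwrite('pics/w4.png',im[...,::-1])
hsv=cv2.cvtColor(im,cv2.COLOR_RGB2HSV)
m=cv2.inRange(hsv,(18,110,60),(38,255,255));m=cv2.morphologyEx(m,cv2.MORPH_CLOSE,np.ones((41,41)))
k=max(cv2.findContours(m,0,1)[0],key=cv2.contourArea);q=cv2.boxPoints(cv2.minAreaRect(k));
a=cv2.approxPolyDP(cv2.convexHull(k),8,True).reshape(-1,2).astype(float);print(a.tolist())
for z in(.051,):
    c=w('wrist',a,z,P)[:,:2];print(c.round(4).tolist(),c.mean(0).round(4),[np.linalg.norm(c[i]-c[i-1]).round(4) for i in range(len(c))],[np.degrees(np.arctan2(*(c[i]-c[i-1])[::-1])).round(1) for i in range(len(c))])
t=np.array([.5142,.2902]);print('off',(c.mean(0)-t)@np.array([[.9836,-.18],[.18,.9836]]))
E
```

```text
position: [0.5121, 0.2902, 0.0172]
wrist_force: [0.9, -0.3, -0.8]
finger_force: 0.0
time: 41.48
position: [0.4735, 0.2831, 0.1576]
orientation: [-0.0, 0.996, 0.091, 0.0]
wrist_force: [-0.3, -0.2, 0.1]
width: 0.0557
finger_force: 0.0
[[345.0, 62.0], [343.0, 201.0], [291.0, 202.0], [285.0, 64.0]]
[[0.5653, 0.2794], [0.4696, 0.2612], [0.4619, 0.2991], [0.5567, 0.3189]] [0.5134 0.2897] [np.float64(0.0404), np.float64(0.0974), np.float64(0.0386), np.float64(0.0969)] [np.float64(-77.7), np.float64(-169.2), np.float64(101.6), np.float64(11.8)]
off [-0.00089775 -0.0003839 ]
```

```bash
python3 - <<'E'
from h import *
P=bot.camera_params('wrist');im=cv2.imread('pics/w4.png');hsv=cv2.cvtColor(im,cv2.COLOR_BGR2HSV)
m=cv2.inRange(hsv,(18,90,40),(38,255,255))>0
for r in(64,70,76,100,120,140,160,180,186,190,196,200):
    c=np.flatnonzero(m[r,270:360])+270
    if len(c): 
        x=w('wrist',[(c[0]-.5,r),(c[-1]+.5,r)],.051,P);print(r,c[0],c[-1],np.linalg.norm(x[1]-x[0]).round(4))
for c in(300,315,330):
    print(c,[(r,im[r,c].tolist()) for r in list(range(52,70,2))+list(range(194,214,2))])
E
```

```text
64 285 346 0.0416
70 285 346 0.0418
76 285 346 0.042
100 286 346 0.042
120 286 345 0.0419
140 287 345 0.0418
160 287 345 0.0424
180 290 343 0.0394
190 288 344 0.0419
196 288 344 0.0421
200 288 343 0.0415
300 [(52, [94, 61, 39]), (54, [88, 51, 31]), (56, [92, 55, 36]), (58, [87, 51, 29]), (60, [47, 27, 17]), (62, [47, 133, 149]), (64, [59, 153, 155]), (66, [57, 153, 153]), (68, [62, 154, 155]), (194, [52, 150, 154]), (196, [56, 152, 156]), (198, [57, 152, 157]), (200, [56, 150, 157]), (202, [56, 95, 113]), (204, [152, 157, 157]), (206, [154, 157, 158]), (208, [152, 157, 157]), (210, [156, 159, 159]), (212, [151, 156, 156])]
315 [(52, [88, 55, 35]), (54, [88, 54, 31]), (56, [87, 55, 34]), (58, [86, 53, 35]), (60, [40, 16, 14]), (62, [47, 131, 149]), (64, [56, 153, 154]), (66, [57, 153, 154]), (68, [60, 155, 156]), (194, [58, 152, 159]), (196, [53, 149, 154]), (198, [54, 150, 157]), (200, [53, 150, 156]), (202, [54, 94, 114]), (204, [154, 157, 159]), (206, [152, 156, 157]), (208, [153, 158, 158]), (210, [151, 157, 156]), (212, [150, 155, 155])]
330 [(52, [98, 60, 36]), (54, [96, 58, 35]), (56, [96, 59, 38]), (58, [94, 57, 34]), (60, [38, 23, 13]), (62, [46, 124, 148]), (64, [59, 156, 157]), (66, [59, 156, 153]), (68, [58, 156, 155]), (194, [59, 154, 161]), (196, [56, 152, 158]), (198, [55, 152, 156]), (200, [54, 150, 157]), (202, [64, 97, 113]), (204, [151, 156, 156]), (206, [153, 159, 157]), (208, [153, 158, 157]), (210, [154, 156, 159]), (212, [154, 159, 159])]
```

Width reads 42 mm along the whole length at the parked height, so the block is flat and square in the pocket and the gripper is clear. Handing in.

```bash
python3 -c "
from cell import bot
print(bot.close_job())"
```

```text
the job is handed in; nothing more can be done
None
```

The job is handed in at about 41.5 s: the yellow block was laid on its abrasive face, regripped, rubbed along the strip from red to black at roughly 8–11 N (about 7 N for the first 10 mm), and parked flat in the blue tray; on the strip I loosened the grip once so it could settle flat and took it again, and I did not check the cells, cover and clip afterwards.

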